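Set the height of the pour-over stand and cam it

TASK

Set the pour-over coffee stand for the tall travel mug: take hold of the red cam lever, lift the dripper arm by it until the red pointers are level with the orange mark on the post, and only then, keeping the arm at the mark, slide the lever fully home towards the post. The locking pin is not in yet, so finish still holding the arm up at the mark with the lever home. Grip gently (squeeze with no more than 40 N) and leave the travel mug, the drink can and the coffee tin alone.

Things in the scene. Friction and masses are not known exactly. Their poses are not given: they have to be found in the camera images.
- stand: Pour-over stand, fixed to the worktop: wooden foot 150 x 240 x 20 mm (y = -195 to +45 mm) and an upright square aluminium post 22 mm thick, top 264 mm above the worktop. Origin on the post's axis at worktop height; the post's scale faces -x, y runs left along the beam from the post towards the lever, z up.
- pour_arm: Dripper arm; its black collar (51 mm wide, 44 high) slides 125 mm up the post. Starts at the bottom, origin 115 mm up. Weighs 3 to 6 N, 1 N friction: let go, it drops back, even with the lever home. To -y a ring with a white dripper 112 mm wide, centre 112 mm from the post; to +y a beam 18 mm wide, 173 mm long, with the lever. Origin: post axis, mid-height of beam and pointers; axes as the stand's.
- pointer (a point): The point midway between the two small red pointers on the front of the collar, 16.5 mm in front (-x) of the post's axis; moves up and down with the arm.
- mark (a point): Centre of the front of the orange mark, a clip 24 mm wide and 5 mm high on the front of the post, 50 to 100 mm above the pointers at the start. It stays put. The pointers must come to its height.
- cam_lever (a joint): Position of the cam lever on the beam in m: 0 fully open (far end of the beam, 145 mm from the post's axis), 0.030 fully home against the black stop nearest the post; it moves along the stand's -y. About 4 N moves it and it stays where it is left on the beam. It starts at 0 to 0.006.
- thumb_piece (a point): Middle of the red upright thumb piece of the cam lever: a plate 14 mm thick (stand's x), 24 mm long (stand's y), its top 20 mm above this point, its foot on a black shoe (30 x 30 mm) 23 mm below this point. 37 mm above the beam's centre. It cannot lift off the beam, so lifting it lifts the arm.
- travel_mug: White travel mug with a black sleeve, 64 mm wide, 112 mm high; origin at the centre of its underside. Leave alone.
- can: Tan drink can, 53 mm wide, 134 mm high; origin at the centre of its underside. Leave alone.
- coffee_tin: Dark red coffee tin, 92 mm wide, 127 mm high; origin at the centre of its underside. Leave alone.

How it is judged:
On the way, in this order (a step that is already met when the one before it is completed fails the run):
1. the arm is held with its pointers level with the orange mark (within 6 mm), lever still open (z of pointer in the frame of mark between -0.006 and 0.006 m and value of joint cam_lever below 0.012 m and contact force between the fingers and pour_arm above 2 N), for 0.3 s.
2. the lever is slid fully home (within 4 mm) with the pointers still at the mark (z of pointer in the frame of mark between -0.006 and 0.006 m and value of joint cam_lever above 0.026 m and contact force between the fingers and pour_arm above 2 N), for 0.3 s.
At the end, for the whole second after the job is handed in: The fingers still hold the arm (contact over 2 N), its pointers are within 6 mm of the height of the orange mark, the cam lever is within 4 mm of fully home (joint over 26 mm), and the arm is at rest (all of step 2 and linear speed of pour_arm below 0.02 m/s); the arm keeps its last pose, push and grip.
It fails at once if the lever is pushed past halfway while the pointers are more than 12 mm off the mark (value of joint cam_lever above 0.015 m and not (z of pointer in the frame of mark between -0.012 and 0.012 m)).
It fails at once if the fingers press on the arm and lever with more than 90 N, both fingers added together (45 N of squeeze) (contact force between the fingers and pour_arm above 90 N).
It fails at once if the travel mug is moved more than 3 cm (distance of travel_mug from where it was at the start of the episode above 0.03 m).
It fails at once if the can is moved more than 3 cm (distance of can from where it was at the start of the episode above 0.03 m).
It fails at once if the coffee tin is moved more than 3 cm (distance of coffee_tin from where it was at the start of the episode above 0.03 m).
It also fails if it takes over 38 s, if anything falls off the work surface, if the arm or the gripper's body presses on something with over 40 N, if the wrist force passes 120 N, or if a joint passes its speed limit or range.

ROBOT

A 7-joint arm with a two-finger parallel gripper is mounted at the origin on a cart in front of the work surface, level with it; the furniture and walls round the work are solid. World frame = base frame: x ahead of the robot, y to its left, z up, the work surface at z = 0. Lengths are in m, angles in rad, forces in N, time in s.
With the tool pointing down it reaches from about 0.375 to 0.925 m from the base axis. Payload 3.1 kg.
Tool frame: the origin (TCP) lies at the very end of the fingers, on their centre line; the grasp point (between the pads) lies 19 mm behind it; z points along the fingers, y is the line along which they close (so a half turn about z gives the same grasp; the last joint's range is limited). The gripper opens to 85 mm and grips with 20 to 120 N. Pads are 22 mm wide; open, the fingers measure 114 mm over their backs; the gripper's body (76 mm by 85 mm) begins 54 mm behind the grasp point. The pads swing forward as they close: fully open they stand 13 mm farther back than shut.
Start: joints at [-1.302, 0.383, 0.044, 1.598, -0.018, 1.161, -0.05], TCP at [0.233, 0.607, 0.231] pointing down, gripper open.
Joint ranges: [-2.61, 2.61], [-0.41, 2.15], [-1.48, 1.57], [0, 2.5], [-1.57, 4.71], [0.05, 1.97], [-2.85, 2.85]. Speed limits (rad/s): [2.79, 2.79, 3.14, 3.14, 3.14, 3.14, 3.14].

INTERFACE

Orientations are given as a unit quaternion [x, y, z, w].
In Python, from plant import manip, imaging gives the robot as it stands.
- The arm moves only by the shell command python3 -m crank 'ROWS' [FORCE]. ROWS is a JSON object of lists of equal length, an entry for each row: "xyz": the shift along the tool's x, y, z in mm, a list of three; "twist": the turn about the tool's z in degrees; "claw": the gripper command: -1 is shut, 1 is fully open, values between are in proportion. In form: {"xyz": [[x, y, z], ...], "twist": [twist, ...], "claw": [claw, ...]}. A call has 1 to 12 rows; each row shifts and turns the commanded pose from where the row before left it, along the tool's axes as they then stand; what a row does not reach is not made up. A row lasts 1/8 s, in which the tool goes at most 62.5 mm and 10.7 degrees, less where a joint would pass 70% of its speed; a pose out of reach is approached as far as the arm can. A call is refused whole if a number of a shift passes 62.5 or a number of a turn 10.7, either way. A call with a gripper value outside its range is refused whole. The fingers move at their own pace and stop on an object; FORCE is the grip in N (left out, the last holds). Time passes only in rows, so rows that do not move let the fingers close. It gives the time, the measured TCP pose, the force, the opening and the grip force at its end, in the units of the state.
- manip.sense(): the state, without advancing time (a new reading comes with each control period).
- imaging.get_image(name): name is "scene" or "top" or "wrist"; returns a dict with "pixels" (384x512x3 uint8, blue, green, red), "range_z" (384x512 float32, m along the optical axis (not along the pixel's ray), 0 where there is no reading), "fx", "fy", "cx", "cy" (pixels), "R" (3x3) and "t" (3): a world point X has camera coordinates R X + t. Camera axes: x right, y down, z forward; pixel columns grow to the right and rows downward; lengths in m; the calibration is good to about 2 mm. A picture is of the moment at which its call begins.
- manip.close_job(): hands the job in; it is judged then, once.
The state is a dict: "clock": time; "joints": joint angles; "joint_velocities": joint speeds; "joint_torque": joint torques, N m; "ee_pos": TCP position; "tool_rot": TCP orientation; "contact_force": force on the tool from outside, world axes, zero at the start; "ft_torque": the same for the moment, N m; "gripper_width": opening from 0.0 (shut) to 1.0 (fully open); "finger_force": force on a finger pad.
Only numpy, scipy, OpenCV 4.12 (cv2) and the standard library are available. Lean on these libraries where they do the work, as an engineer would, in place of code of your own. Each camera call takes 0.05 s, during which the arm holds its last target. There are 200 camera calls.

## Working session

There is one attempt and no reset: what is moved stays moved. The work goes in short steps, Python scripts to look and compute and a shell command to move; the robot and the scene stay as the last step left them, time stands still between calls to the robot, and variables do not carry over. Pictures are saved under pics/ and viewed, at most 10 in all, crops included, and the job is handed in when it is done.

```bash
mkdir -p pics; ls
python3 - <<'E'
from plant import manip, imaging
import cv2,numpy as np
print(manip.sense())
a=[imaging.get_image(n) for n in("scene","top")]
for n,i in zip(("scene","top"),a):
    np.savez(f"{n}0.npz",**i); print(n,i["R"],i["t"],i["fx"])
cv2.imwrite("pics/a.png",a[0]["pixels"]);cv2.imwrite("pics/b.png",a[1]["pixels"])
E
```

```text
pics
{'clock': 0.0, 'joints': array([-1.3017845 ,  0.38387167,  0.04385353,  1.59959381, -0.01791671,
        1.16122   , -0.04991647]), 'joint_velocities': array([-1.22659966e-04, -2.08846518e-03,  1.23260125e-03,  1.22289672e-04,
        6.44292673e-05,  1.81878237e-03, -3.35518386e-04]), 'joint_torque': array([-1.86166121e-04, -4.33472300e+01,  1.02451801e+00, -2.49505663e+01,
        1.05968482e-02,  1.14594804e-02,  1.62089787e-06]), 'ee_pos': array([0.23278551, 0.60585661, 0.22985462]), 'tool_rot': array([ 1.82360505e-01,  9.83230809e-01, -1.33822688e-03, -1.77740047e-04]), 'contact_force': array([0.89772224, 0.1481431 , 0.0800739 ]), 'ft_torque': array([ 0.0002236 , -0.01884833,  0.03351747]), 'finger_force': 0.0, 'gripper_width': 1.0002459179338814}
scene [[ 0.59387801 -0.80455096  0.00258168]
 [-0.5556654  -0.4124799  -0.72186999]
 [ 0.58184609  0.42726817 -0.69202388]] [-0.28399114  0.35035476  1.21704817] 450.1796799414511
top [[-0.02190691 -0.99970893  0.01010618]
 [-0.9862756   0.01995569 -0.16389698]
 [ 0.1636476  -0.01355796 -0.98642569]] [0.00521364 0.46979839 1.60408903] 418.7250876696825
```

View pics/a.png

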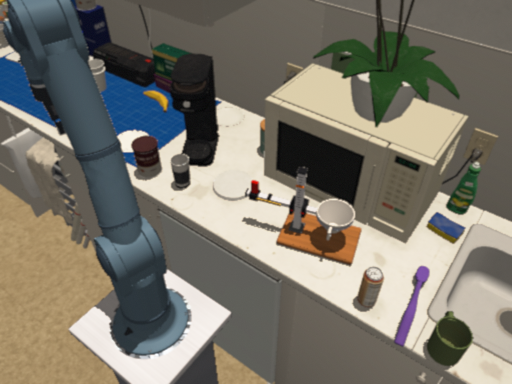

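View pics/b.png

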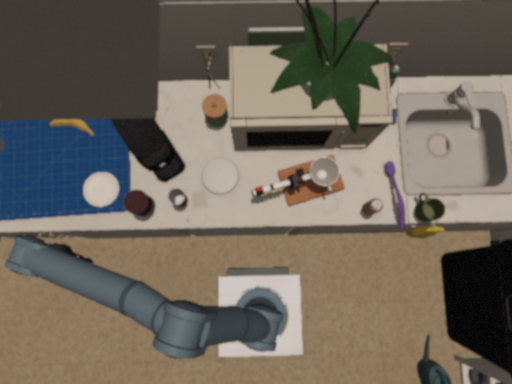

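The scene view shows the red lever at about (255,188), the post at (300,195) and the dripper at (335,215). In the top view the lever is at (259,190), the collar at (297,180) and the foot at (312,180). The microwave stands behind the stand. Next I'll measure these points.

```bash
cat > h.py <<'E'
import cv2,numpy as np
def load(n): return dict(np.load(n))
def back(i,u,v,z):
    p=np.array([(u-i["cx"])/i["fx"]*z,(v-i["cy"])/i["fy"]*z,z]); return i["R"].T@(p-i["t"])
def proj(i,X):
    c=i["R"]@np.asarray(X)+i["t"]; return c[0]/c[2]*i["fx"]+i["cx"],c[1]/c[2]*i["fy"]+i["cy"]
def ray_z(i,u,v,h):
    o=-i["R"].T@i["t"]; d=i["R"].T@np.array([(u-i["cx"])/i["fx"],(v-i["cy"])/i["fy"],1]); return o+d*(h-o[2])/d[2]
def blobs(i,lo,hi,box=None,amin=3):
    hsv=cv2.cvtColor(i["pixels"],cv2.COLOR_BGR2HSV); m=cv2.inRange(hsv,np.array(lo),np.array(hi))
    if lo[0]==0: m|=cv2.inRange(hsv,np.array([172,lo[1],lo[2]]),np.array([180,hi[1],hi[2]]))
    if box: k=np.zeros_like(m); x0,y0,x1,y1=box; k[y0:y1,x0:x1]=255; m&=k
    n,l,s,c=cv2.connectedComponentsWithStats(m)
    out=[]
    for j in range(1,n):
        if s[j,4]<amin: continue
        ys,xs=np.where(l==j); z=i["range_z"][ys,xs]; ok=z>0
        P=np.array([back(i,x,y,q) for x,y,q in zip(xs[ok],ys[ok],z[ok])])
        out.append((s[j],c[j],P))
    return out
E
python3 - <<'E'
from h import *
np.set_printoptions(precision=4,suppress=True)
for n,box in(("scene0.npz",(235,155,370,265)),("top0.npz",(240,150,350,210))):
    i=load(n)
    for nm,lo,hi in(("red",(0,150,90),(6,255,255)),("orange",(7,170,150),(22,255,255)),("wood",(5,80,60),(18,255,200))):
        for s,c,P in blobs(i,lo,hi,box):
            print(n,nm,s,c,P.min(0),np.median(P,0),P.max(0))
s=load("scene0.npz");t=load("top0.npz")
cv2.imwrite("pics/c.png",np.hstack([cv2.resize(s["pixels"][160:265,240:365],None,fx=3.2,fy=3.2,interpolation=2),cv2.resize(t["pixels"][140:210,240:350],(400,336),interpolation=2)]))
E
```

```text
scene0.npz red [252 181   6  11  51] [254.8235 185.8039] [ 0.4542 -0.0208  0.1354] [ 0.4584 -0.0125  0.1595] [ 0.466  -0.      0.1741]
scene0.npz red [301 212   3   2   4] [301.75 212.75] [ 0.4831 -0.1722  0.1149] [ 0.4842 -0.1677  0.1165] [ 0.4848 -0.165   0.1174]
scene0.npz orange [302 186   2   2   3] [302.3333 186.6667] [ 0.4898 -0.1602  0.2117] [ 0.49   -0.1571  0.2118] [ 0.4932 -0.1549  0.2133]
scene0.npz orange [258 198   5   2   5] [260.  198.6] [ 0.4532 -0.0405  0.1169] [ 0.4544 -0.0339  0.1206] [ 0.4578 -0.0286  0.1222]
scene0.npz orange [264 200   3   1   3] [265. 200.] [ 0.4577 -0.0538  0.1199] [ 0.4582 -0.0515  0.1213] [ 0.4602 -0.0481  0.1215]
scene0.npz orange [268 201   3   1   3] [269. 201.] [ 0.4607 -0.0641  0.1148] [ 0.4669 -0.061   0.1177] [ 0.4675 -0.0601  0.1209]
scene0.npz orange [275 203   3   1   3] [276. 203.] [ 0.467  -0.0848  0.1151] [ 0.4694 -0.0847  0.1194] [ 0.4748 -0.0826  0.1201]
scene0.npz orange [286 215   7   9  35] [289.1143 218.6286] [ 0.4974 -0.1139  0.017 ] [ 0.5184 -0.1066  0.0208] [ 0.5366 -0.0967  0.0257]
scene0.npz orange [302 214  18  17 1
[... 1257 characters left out ...]
 0.5569 -0.1421  0.0197] [ 0.5972 -0.0855  0.2691]
top0.npz wood [296 176   6   5  20] [298.7 178.4] [ 0.4818 -0.1542  0.1692] [ 0.4861 -0.1448  0.215 ] [ 0.4907 -0.1368  0.2595]
top0.npz wood [280 176  64  30 768] [309.5299 191.2565] [ 0.4189 -0.3441 -0.0017] [ 0.4727 -0.2017  0.0197] [ 0.5344 -0.0856  0.1378]
top0.npz wood [269 189   5   5   8] [270.75  191.125] [ 0.4556 -0.0589 -0.0012] [ 0.4644 -0.0514  0.1205] [ 0.4719 -0.0475  0.1305]
top0.npz wood [274 189   5   3   5] [276. 190.] [ 0.4594 -0.0778  0.1119] [ 0.4632 -0.0702  0.1175] [ 0.4672 -0.0626  0.1198]
top0.npz wood [263 193   3   2   4] [264.25 193.25] [ 0.4503 -0.0324 -0.003 ] [ 0.452  -0.0269  0.1228] [ 0.4685 -0.021   0.1342]
```

View pics/c.png

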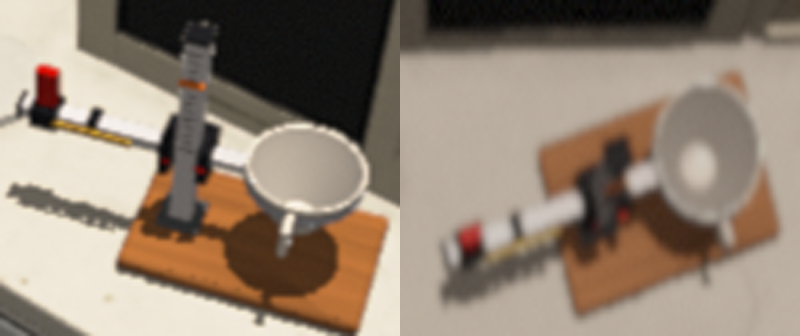

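The crops show the red thumb piece at the far (left) end of the beam, the black stop nearer the post, the orange mark on the post at about z 0.212, and the pointers at about z 0.116. That makes the lift about 96 mm. Next I'll get the yaw and a more accurate thumb position.

Run:
```python
from h import *
np.set_printoptions(precision=4,suppress=True)
t=load("top0.npz");s=load("scene0.npz")
for n,i,box in(("top",t,(240,150,350,210)),("scene",s,(235,155,370,265))):
    P=np.vstack([b[2] for b in blobs(i,(5,80,60),(18,255,220),box)]); P=P[abs(P[:,2]-.02)<.006]
    h=cv2.convexHull((P[:,:2]*1000).astype(np.float32)); print(n,cv2.minAreaRect(h))
    r=cv2.minAreaRect(h); c,(w,l),a=r[0],r[1],r[2]
    print(cv2.boxPoints(r))
# triangulate thumb top: centroid rays
print("thumb top z .172 via top view", ray_z(t,258.75,189.6,.170),"scene mid .152",ray_z(s,254.8,186.3,.155))
i=s; P=[b[2] for b in blobs(i,(0,150,90),(6,255,255),(245,175,265,200))][0]; print("red z pct",np.percentile(P[:,2],[2,10,90,98]),P.mean(0))
```

```text
top ((519.38427734375, -215.09957885742188), (147.71017456054688, 236.31602478027344), 15.673249244689941)
[[ 416.3548 -121.2869]
 [ 480.1957 -348.8163]
 [ 622.4138 -308.9122]
 [ 558.5728  -81.3829]]
scene ((519.4077758789062, -218.63621520996094), (153.24180603027344, 237.59774780273438), 15.4593505859375)
[[ 413.8926 -124.5592]
 [ 477.2254 -353.5606]
 [ 624.9229 -312.7133]
 [ 561.5901  -83.7119]]
thumb top z .172 via top view [ 0.4572 -0.0051  0.17  ] scene mid .152 [ 0.4601 -0.0112  0.155 ]
red z pct [0.1355 0.1396 0.173  0.174 ] [ 0.4588 -0.0122  0.1586]
```

```bash
python3 -m crank '{"xyz": [[-20,-22,0],[-36,-41,0],[-36,-41,0],[-36,-41,0],[-36,-41,0],[-36,-41,0],[-36,-41,0],[-36,-41,0],[-36,-41,0],[-36,-41,0],[-36,-41,0],[-36,-41,0]], "twist": [0,0,0,0,0,0,0,0,0,0,0,0], "claw": [1,1,1,1,1,1,1,1,1,1,1,1]}' 25
```

```text
clock: 1.6
ee_pos: [0.4518, 0.0144, 0.2311]
tool_rot: [0.182, 0.983, 0.0, -0.0]
contact_force: [1.1, 0.4, -0.2]
gripper_width: 1.001
finger_force: 0.0
```

```bash
python3 -m crank '{"xyz": [[-10,-10,0],[0,0,0],[0,0,0],[0,0,0],[0,0,0],[0,0,0],[0,0,0],[0,0,0],[0,0,0]], "twist": [0,8.9,8.9,8.9,8.9,8.9,8.9,0,0], "claw": [1,1,1,1,1,1,1,1,1]}'
cat > look.py <<'E'
import sys
from plant import manip, imaging
from h import *
np.set_printoptions(precision=4,suppress=True)
for n in sys.argv[2].split(","):
    i=imaging.get_image(n); np.savez(f"{n}{sys.argv[1]}.npz",**i); cv2.imwrite(f"pics/{n}{sys.argv[1]}.png",i["pixels"])
s=manip.sense()
from scipy.spatial.transform import Rotation as Ro
R=Ro.from_quat(s["tool_rot"]).as_matrix(); print(s["clock"],s["ee_pos"],s["joints"],"yang",np.degrees(np.arctan2(R[1,1],R[0,1])),"\n",R)
E
python3 look.py 1 wrist,scene
```

```text
clock: 2.72
ee_pos: [0.4573, 0.0031, 0.2311]
tool_rot: [0.604, 0.797, -0.0, -0.0]
contact_force: [-0.3, -0.1, -1.1]
gripper_width: 0.998
finger_force: 0.0
2.825 [0.4574 0.0031 0.2311] [-0.6662 -0.0082  0.5741  2.0646  0.005   1.0842  0.1789] yang 15.665121575725406 
 [[-0.27    0.9629 -0.0003]
 [ 0.9629  0.27   -0.    ]
 [ 0.     -0.0003 -1.    ]]
```

View pics/wrist1.png

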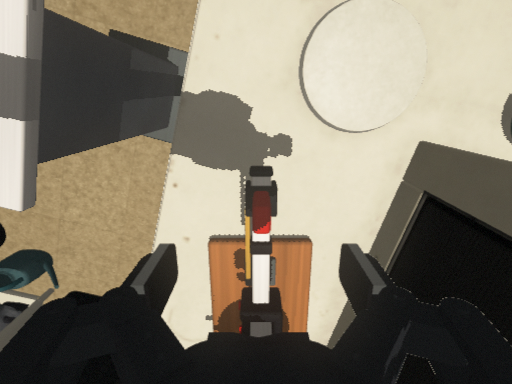

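Run:
```python
from h import *
np.set_printoptions(precision=4,suppress=True)
i=load("wrist1.npz")
for s,c,P in blobs(i,(0,150,80),(6,255,255),None,30): print(s,c,np.percentile(P,[2,50,98],axis=0))
print(proj(i,[.460,-.008,.172]))
i=load("scene1.npz")
for s,c,P in blobs(i,(0,150,80),(6,255,255),(235,155,330,230),3): print(s,c,np.median(P,0))
```

```text
[253 206  18  28 369] [261.4201 220.6802] [[ 0.4545 -0.0162  0.1692]
 [ 0.4609 -0.0061  0.1711]
 [ 0.4685  0.0047  0.1724]]
(np.float64(259.3363390619679), np.float64(223.37776300154957))
[251 181   7  12  70] [254.4857 186.6429] [ 0.4583 -0.0111  0.1561]
[301 212   3   2   5] [301.8 212.6] [ 0.486  -0.1663  0.1146]
```

The wrist view shows the red thumb top at (253–271, 206–234), centred between the open fingers. Its top is at z 0.171, which matches the 0.172 expected. I'll centre and descend.

```bash
python3 -m crank '{"xyz": [[-9.7,1,0],[0,0,15],[0,0,20],[0,0,20],[0,0,20],[0,0,12],[0,0,6],[0,0,0],[0,0,0]], "twist": [0,0,0,0,0,0,0,0,0], "claw": [0.3,0.3,0.3,0.3,0.3,0.3,0.3,0.3,0.3]}' 25; python3 look.py 2 wrist,scene
python3 - <<'E'
from h import *
i=load("scene2.npz")
a=i["pixels"][150:260,230:365];w=load("wrist2.npz")["pixels"]
cv2.imwrite("pics/d.png",np.hstack([cv2.resize(a,(460,375),interpolation=2),cv2.resize(w,(336,375))]))
E
```

```text
clock: 3.95
ee_pos: [0.4618, -0.0059, 0.1388]
tool_rot: [0.605, 0.796, 0.001, 0.0]
contact_force: [0.1, -0.2, 0.2]
gripper_width: 0.651
finger_force: 0.0
4.05 [ 0.4618 -0.0059  0.1389] [-0.626   0.1514  0.5921  2.1454 -0.1107  0.8718  0.3041] yang 15.587360811315026 
 [[-0.2687  0.9632  0.0015]
 [ 0.9632  0.2687  0.0005]
 [ 0.0001  0.0015 -1.    ]]
```

View pics/d.png

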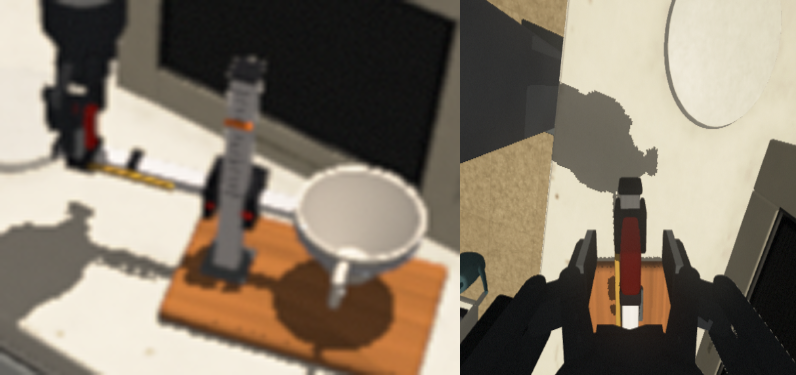

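The fingers straddle the red plate: it appears at about (630,255) in the picture, midway between the pads. I'll close at 25 N.

```bash
python3 -m crank '{"xyz": [[0,0,0],[0,0,0],[0,0,0],[0,0,0],[0,0,0],[0,0,0],[0,0,0],[0,0,0]], "twist": [0,0,0,0,0,0,0,0], "claw": [0,-0.4,-0.8,-1,-1,-1,-1,-1]}' 30; python3 look.py 3 wrist,scene
python3 - <<'E'
from h import *
np.set_printoptions(precision=4,suppress=True)
i=load("scene3.npz")
for nm,lo,hi in(("red",(0,150,80),(6,255,255)),("or",(7,170,130),(22,255,255))):
  for s,c,P in blobs(i,lo,hi,(290,180,312,230),3): print(nm,s,c,np.median(P,0),np.percentile(P[:,2],[5,95]))
E
```

```text
clock: 5.05
ee_pos: [0.4623, -0.0056, 0.1386]
tool_rot: [0.605, 0.797, 0.001, 0.001]
contact_force: [4.9, 2.2, -1.5]
gripper_width: 0.153
finger_force: 33.8
5.15 [ 0.4622 -0.0056  0.1386] [-0.6261  0.1522  0.5917  2.1453 -0.1112  0.8702  0.3042] yang 15.601279762774599 
 [[-0.2689  0.9632  0.0025]
 [ 0.9632  0.2689  0.0003]
 [-0.0003  0.0025 -1.    ]]
red [301 212   3   2   5] [301.8 212.6] [ 0.4838 -0.1676  0.1161] [0.1126 0.1183]
or [301 186   3   2   5] [301.8 186.6] [ 0.4893 -0.1556  0.2131] [0.2116 0.2151]
or [290 215   3   7  15] [290.7333 217.2667] [ 0.5271 -0.1076  0.0196] [0.0155 0.0222]
or [303 215   9  15 110] [307.6273 221.9636] [ 0.5428 -0.1635  0.0201] [0.015  0.0238]
```

```bash
python3 -m crank '{"xyz": [[0,0.5,-3],[0,0,-6],[0,0,-10],[0,0,-10],[0,0,-10],[0,0,-10],[0,0,-10],[0,0,-10],[0,0,-8],[0,0,-5],[0,0,-3],[0,0,0]], "twist": [0,0,0,0,0,0,0,0,0,0,0,0], "claw": [-1,-1,-1,-1,-1,-1,-1,-1,-1,-1,-1,-1]}' 28; python3 look.py 4 wrist,scene
cat > chk.py <<'E'
import sys
from h import *
from scipy.optimize import brentq
np.set_printoptions(precision=4,suppress=True)
O=np.array([.4993,-.1448]);ax=np.array([.9634,.268]);ay=np.array([-.268,.9634])
i=load(f"scene{sys.argv[1]}.npz")
def zof(v,xs,ys=0):
    p=O+xs*ax+ys*ay; return brentq(lambda z:proj(i,[*p,z])[1]-v,0,.4)
for nm,lo,hi,xs in(("red",(0,130,80),(6,255,255),-.0165),("or",(7,100,110),(20,255,255),-.0135)):
  for s,c,P in blobs(i,lo,hi,(290,150,315,225),3):
    m=np.median(P,0); ys=float((m[:2]-O)@ay)
    print(nm,s,c,m,"z from row",zof(c[1],xs,ys),"zmean",P[:,2].mean())
cv2.imwrite(f"pics/e{sys.argv[1]}.png",cv2.resize(i["pixels"][150:240,240:345],None,fx=6,fy=6,interpolation=2))
E
python3 chk.py 4
```

```text
clock: 6.65
ee_pos: [0.4622, -0.0056, 0.2232]
tool_rot: [0.605, 0.797, 0.001, 0.001]
contact_force: [3.9, 1.7, -3.1]
gripper_width: 0.157
finger_force: 33.7
6.75 [ 0.4622 -0.0056  0.2232] [-0.6581  0.0126  0.5925  2.0656 -0.0082  1.0637  0.2106] yang 15.598201978611844 
 [[-0.2689  0.9632  0.0019]
 [ 0.9632  0.2689  0.0003]
 [-0.0002  0.0019 -1.    ]]
red [292 189   3   2   6] [293.  189.5] [ 0.4755 -0.136   0.2005] z from row 0.19713997078788476 zmean 0.20039739091828643
red [303 191   2   3   5] [303.4 192.2] [ 0.4847 -0.1661  0.2002] z from row 0.19719058966723213 zmean 0.19996956498356847
or [296 185   8   4  17] [299.6471 186.2353] [ 0.4882 -0.1523  0.2127] z from row 0.21393267672806868 zmean 0.21210745442374251
or [290 210   5  14  47] [291.3617 215.3404] [ 0.5365 -0.1047  0.0202] z from row 0.0795380878880045 zmean 0.02163521697871735
or [301 213  14  12 139] [307.7266 218.7914] [ 0.5545 -0.156   0.0199] z from row 0.08499168134772883 zmean 0.021451499097997012
```

View pics/e4.png

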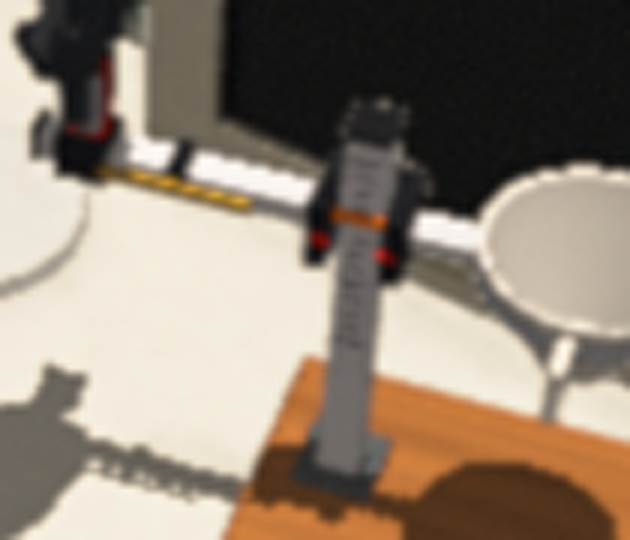

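The pointers have followed the lift and sit at crop (319,240) and (385,257), below the orange mark at (358,218). I'll raise about 13 mm more and then measure the pixels again, averaging several frames.

```bash
python3 -m crank '{"xyz": [[0,0,-4],[0,0,-5],[0,0,-4],[0,0,0],[0,0,0]], "twist": [0,0,0,0,0], "claw": [-1,-1,-1,-1,-1]}'
cat > avg.py <<'E'
import sys
from plant import manip,imaging
from h import *
from scipy.optimize import brentq
np.set_printoptions(precision=4,suppress=True)
O=np.array([.4993,-.1448]);ax=np.array([.9634,.268]);ay=np.array([-.268,.9634])
for cam,box,N in(("scene",(285,165,315,205),8),("top",(285,170,312,195),6)):
    I=[imaging.get_image(cam) for _ in range(N)]; i=I[0]; x0,y0,x1,y1=box
    np.savez(f"{cam}{sys.argv[1]}.npz",**i)
    px=np.mean([k["pixels"].astype(float) for k in I],0)[y0:y1,x0:x1]
    D=np.array([k["range_z"] for k in I])[:,y0:y1,x0:x1]; D=np.where(D>0,D,np.nan); dz=np.nanmedian(D,0)
    b,g,r=px[...,0],px[...,1],px[...,2]; yy,xx=np.mgrid[y0:y1,x0:x1]
    sat=r-b; org=(sat>50)&(g-b>.3*sat)&(g-b<.7*sat); red=(sat>40)&(g-b<.25*sat)
    for nm,m in(("red",red),("or",org)):
        n,l,s,c=cv2.connectedComponentsWithStats(m.astype(np.uint8))
        for j in range(1,n):
            if s[j,4]<2: continue
            # saturation weights over the neighbourhood give a sub-pixel centre
            k=cv2.dilate((l==j).astype(np.uint8),np.ones((3,3)))*(np.ones_like(sat))*np.clip(sat-10,0,None)
            u,v=(k*xx).sum()/k.sum(),(k*yy).sum()/k.sum()
            Q=np.array([back(i,a,e,q) for a,e,q in zip(xx[l==j],yy[l==j],dz[l==j]) if q>0])
            print(cam,nm,s[j],"sub",round(u,2),round(v,2),Q.mean(0) if len(Q) else "", "stand xy",(Q.mean(0)[:2]-O)@np.c_[ax,ay])
    z=manip.sense()["ee_pos"][2]-.1386+.115
    for xs,nm in((-.0165,"ptr"),(-.0135,"mk")):
        for h in(z,.210,.215): print(cam,nm,h,proj(i,[*(O+xs*ax),h]))
print(manip.sense()["ee_pos"])
i=load(f"scene{sys.argv[1]}.npz")
cv2.imwrite(f"pics/f{sys.argv[1]}.png",cv2.resize(i["pixels"][165:215,270:330],None,fx=10,fy=10,interpolation=2))
E
python3 avg.py 5
```

```text
clock: 7.38
ee_pos: [0.4622, -0.0056, 0.2361]
tool_rot: [0.605, 0.796, 0.001, 0.001]
contact_force: [5.7, 1.5, -3.5]
gripper_width: 0.163
finger_force: 33.7
scene red [ 6 20  4  3 10] sub 293.21 185.93 [ 0.4761 -0.1345  0.2133] stand xy [-0.0195  0.0161]
scene red [17 23  4  3 10] sub 303.15 188.2 [ 0.488  -0.1635  0.2089] stand xy [-0.016 -0.015]
scene or [10 20 10  3 20] sub 299.6 186.16 [ 0.4878 -0.1504  0.2132] stand xy [-0.0126 -0.0023]
scene ptr 0.21251792535095998 (np.float64(298.49737619620004), np.float64(186.89913261613972))
scene ptr 0.21 (np.float64(298.43664956913096), np.float64(187.53859558270355))
scene ptr 0.215 (np.float64(298.55739927956364), np.float64(186.26707809899403))
scene mk 0.21251792535095998 (np.float64(298.8028441554806), np.float64(186.22824967342052))
scene mk 0.21 (np.float64(298.7418005621174), np.float64(186.86761503368714))
scene mk 0.215 (np.float64(298.8631802782934), np.float64(185.59629429900983))
top red [19  8  3  3  6] sub 304.4 179.54 [ 0.4826 -0.1662  0.2192] stand xy [-0.0218 -0.0161]
top or [ 0  0  7  5 27] sub 287.36 171.85 [ 0.5504 -0.1222  0.0345] stand xy [0.0553 0.0081]
top or [14  7  7 10 47] sub 301.75 181.49 [ 0.5014 -0.1718  0.0762] stand xy [-0.0052 -0.0266]
top or [ 0 12  3  6 13] sub 285.93 184.57 [ 0.4994 -0.1139  0.035 ] stand xy [0.0084 0.0297]
top or [ 5 18 22  7 91] sub 302.02 191.61 [ 0.4705 -0.1794  0.0197] stand xy [-0.037  -0.0256]
top ptr 0.21251836432004056 (np.float64(299.6193110904893), np.float64(179.40097759210227))
top ptr 0.21 (np.float64(299.54249346903225), np.float64(179.5392636860124))
top ptr 0.215 (np.float64(299.6952618165367), np.float64(179.26425207215644))
top mk 0.21251836432004056 (np.float64(299.3603724744584), np.float64(178.60086831059976))
top mk 0.21 (np.float64(299.2840139198331), np.float64(178.74045550286613))
top mk 0.215 (np.float64(299.4358692352993), np.float64(178.46285651974412))
[ 0.4622 -0.0056  0.2361]
```

View pics/f5.png

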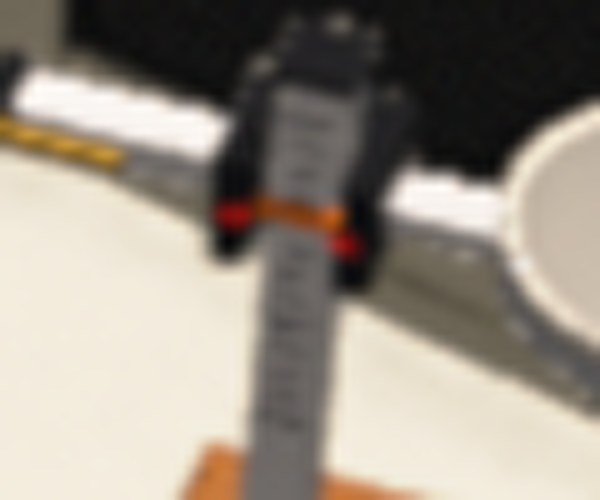

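The pointers at crop (235,215) and (345,245) now bracket the mark at (300,214). Allowing for parallax they are about 1–2 mm low, so I'll raise 1 mm, hold, then slide the lever in (tool −x).

```bash
python3 -m crank '{"xyz": [[0,0,-1],[0,0,0],[0,0,0],[0,0,0],[-2,0,0],[-3,0,0],[-3,0,0],[-3,0,0],[-3,0,0],[-3,0,0],[0,0,0],[0,0,0]], "twist": [0,0,0,0,0,0,0,0,0,0,0,0], "claw": [-1,-1,-1,-1,-1,-1,-1,-1,-1,-1,-1,-1]}'; python3 avg.py 6 | grep -v -e mk -e ptr -e top
python3 - <<'E'
from h import *
s=load("scene6.npz")["pixels"][150:240,240:345]
cv2.imwrite("pics/g.png",cv2.resize(s,None,fx=6,fy=6,interpolation=2))
E
```

```text
clock: 9.57
ee_pos: [0.4662, -0.0199, 0.2368]
tool_rot: [0.604, 0.797, 0.001, -0.001]
contact_force: [5.4, 4.6, -2.8]
gripper_width: 0.155
finger_force: 33.5
scene red [ 6 20  5  3 11] sub 293.59 185.82 [ 0.4768 -0.1348  0.2129] stand xy [-0.019   0.0157]
scene red [18 23  4  3  9] sub 303.87 188.42 [ 0.4854 -0.1675  0.2135] stand xy [-0.0195 -0.0181]
scene or [ 0 15  3  3  6] sub 285.7 181.33 [ 0.4788 -0.1081  0.2156] stand xy [-0.0099  0.0409]
scene or [10 20 10  3 20] sub 299.45 186.12 [ 0.4879 -0.1504  0.2131] stand xy [-0.0125 -0.0023]
[ 0.4662 -0.02    0.2368]
```

View pics/g.png

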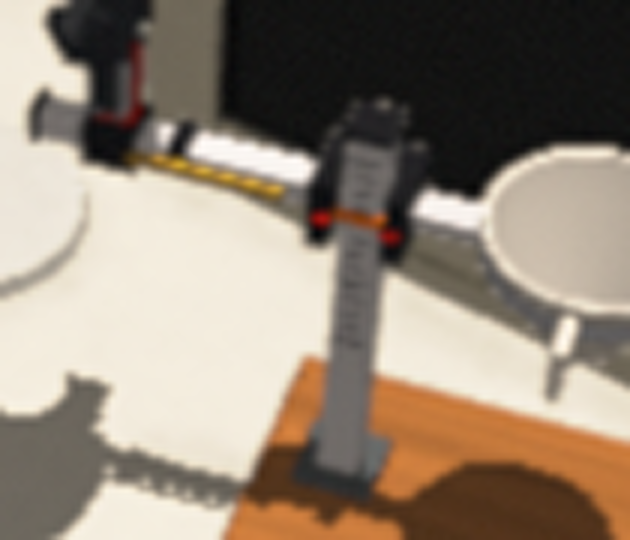

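The lever shoe has slid inward on the beam, now at about crop (115,135). The pointers at (320,218) and (390,237) are still at the mark (360,218). I'll carry on to the stop.

```bash
python3 -m crank '{"xyz": [[-2,0,0],[-3,0,0],[-3,0,0],[-3,0,0],[-3,0,0],[-2,0,0],[-2,0,0],[0,0,0],[0,0,0],[0,0,0]], "twist": [0,0,0,0,0,0,0,0,0,0], "claw": [-1,-1,-1,-1,-1,-1,-1,-1,-1,-1]}'; python3 avg.py 7 | grep -v -e mk -e ptr -e top
python3 - <<'E'
from plant import imaging
from h import *
s=load("scene7.npz")["pixels"][150:240,240:345];w=imaging.get_image("wrist")["pixels"]
cv2.imwrite("pics/k.png",np.hstack([cv2.resize(s,(437,375),interpolation=2),cv2.resize(w[130:,150:380],(340,375))]))
E
```

```text
clock: 11.52
ee_pos: [0.47, -0.0333, 0.2363]
tool_rot: [0.603, 0.798, 0.002, -0.003]
contact_force: [2.9, 10.1, -3.5]
gripper_width: 0.158
finger_force: 33.7
scene red [ 6 20  4  3 10] sub 293.09 185.9 [ 0.4759 -0.1346  0.2135] stand xy [-0.0198  0.0161]
scene red [18 23  3  3  7] sub 303.48 188.27 [ 0.4853 -0.1665  0.2126] stand xy [-0.0193 -0.0172]
scene or [ 0 16  6  4 17] sub 287.55 182.18 [ 0.4791 -0.1138  0.2144] stand xy [-0.0112  0.0353]
scene or [10 20 10  3 20] sub 299.56 186.15 [ 0.4875 -0.1506  0.2135] stand xy [-0.0129 -0.0024]
[ 0.47   -0.0332  0.2363]
```

View pics/k.png

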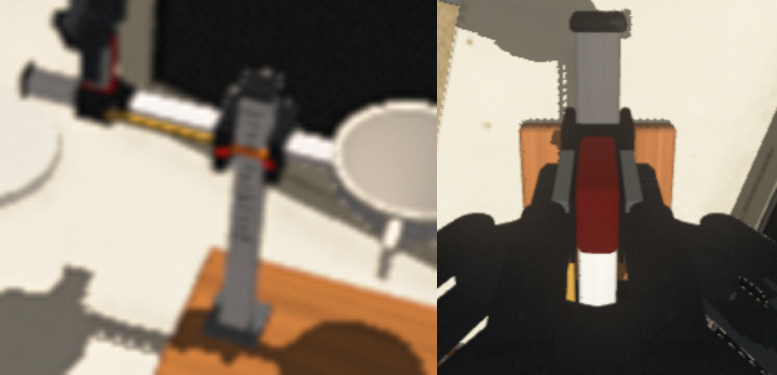

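The black shoe has reached the stop (the gap is closed), the pushing force has risen to 10 N, and the tool has travelled 28.8 mm. I'll nudge a little further and check the thumb position in the wrist depth.

```bash
python3 -m crank '{"xyz": [[-1,0,-0.5],[-1,0,-0.5],[0,0,0],[0,0,0],[0,0,0]], "twist": [0,0,0,0,0], "claw": [-1,-1,-1,-1,-1]}'; python3 look.py 8 wrist,scene
python3 - <<'E'
from h import *
np.set_printoptions(precision=4,suppress=True)
O=np.array([.4993,-.1448]);ay=np.array([-.268,.9634])
for k in(2,3,4,8):
    i=load(f"wrist{k}.npz")
    s,c,P=max(blobs(i,(0,150,50),(6,255,255),None,30),key=lambda b:b[0][4])
    top=P[P[:,2]>np.percentile(P[:,2],97)-.004]
    q=(top[:,:2]-O)@ay
    print(k,"thumb top along beam",np.percentile(q,[2,50,98]),"z",np.median(top[:,2]),s)
E
python3 chk.py 8
```

```text
clock: 12.9
ee_pos: [0.47, -0.0333, 0.2367]
tool_rot: [0.603, 0.798, 0.003, -0.005]
contact_force: [1.5, 13.4, -3.9]
gripper_width: 0.155
finger_force: 33.4
13.0 [ 0.47   -0.0333  0.2368] [-0.6205  0.0215  0.6262  2.0284 -0.0254  1.0999  0.294 ] yang 15.857519752839368 
 [[-0.2732  0.9619 -0.0039]
 [ 0.9619  0.2732  0.0101]
 [ 0.0108 -0.001  -0.9999]]
2 thumb top along beam [0.134  0.1462 0.1561] z 0.17108480586521285 [ 244  223   32   79 2186]
3 thumb top along beam [0.1344 0.1463 0.1562] z 0.17111313279722654 [ 244  223   30   80 2107]
4 thumb top along beam [0.1343 0.1463 0.1562] z 0.25572619407777397 [ 244  223   30   80 2125]
8 thumb top along beam [0.1061 0.1178 0.1277] z 0.2691638312933742 [ 244  222   30   79 2124]
red [291 185   4   3   9] [292.8889 185.8889] [ 0.4759 -0.1353  0.2141] z from row 0.21127509798772443 zmean 0.21397442553980908
red [303 188   3   3   6] [303.8333 188.8333] [ 0.4852 -0.1664  0.2156] z from row 0.21070988208953645 zmean 0.21422944253208637
or [296 185   8   4  17] [299.6471 186.2353] [ 0.4878 -0.1515  0.2126] z from row 0.21363213937171735 zmean 0.21173577148470937
or [290 210   5  14  47] [291.3617 215.3404] [ 0.5353 -0.1055  0.0204] z from row 0.07967942542166012 zmean 0.021926158879029878
or [301 213  14  12 139] [307.7266 218.7914] [ 0.5547 -0.1561  0.0196] z from row 0.08505578844174104 zmean 0.021092584197284575
```

Two more millimetres of push moved nothing and only raised the force to 13 N, so the lever is at its stop. The thumb moved 28.5 mm. The pointers are at z 0.213–0.214 and the mark at 0.212–0.214. Handing in.

```bash
python3 -c "
from plant import manip
print(manip.close_job())"
```

```text
the job is handed in; nothing more can be done
None
```

I handed the job in with the gripper holding the dripper arm up, its pointers within about 2 mm of the orange mark by camera, and the cam lever pushed home against its stop; no verdict came back.

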